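Comb the candy-floss sticks into their grooved tray

TASK

The wooden candy-floss sticks lie skewed across the ridges of the grooved tray. Take the rake off its cradle by its wooden grip and comb it along the grooves until every stick has dropped down into a groove, one to a groove, then put the rake back on its cradle, upright with both ends of its beam down in the notches, and let go. Touch the sticks only with the rake, keep them in the tray, and leave the other things on the table where they are.

Things in the scene. Friction and masses are not known exactly. Their poses are not given: they have to be found in the camera images.
- tray: Fixed white tray, 270 (x) x 176 (y) mm, origin at the centre of its underside on the table. Walls 10 mm thick, tops 30 mm up; floor 10 mm up, crossed by ridges along the tray's x. A stick down in a groove has its axis 16 mm above the origin; on the ridge tops, 26 mm. Combing full length may push back with up to 20 N for a moment.
- tray_mid (a point): Middle of the tray's inside (250 x 156 mm) at the height of the ridge tops, 20 mm above the table; axes as the tray. Sharp ridges, sides at 45 degrees, run the full inner length along x at y = 0, +-26, +-52 mm, with half ridges on the side walls at +-78; so the six grooves are centred at y = +-13, +-39, +-65 mm.
- rake_grip (a point): Centre of the rake's upright wooden grip, 22 (x) x 54 (y) x 52 (z) mm, on an aluminium beam 12 (x) x 164 (y) x 20 (z) mm; z up. Beam's underside 46 mm below this point. Five flat teeth, 28 (x) x 6 (y) mm, 30 mm long, at y = 0, +-26, +-52 mm (as the ridges), tips 76 mm below this point. 0.2 kg. Starts in the cradle, y along the cradle's y; symmetrical either way round.
- cradle_seat (a point): Fixed steel cradle, 90 (x) x 172 (y) mm. Point: midway between its two saddles, at their height, 45 mm above the table; y runs from saddle to saddle. Saddles are 18 mm long in y, centred at y = +-72 mm, in notches 16 mm wide (x) and 14 mm deep, flared up to 68 mm above the table. The beam's ends lie on them; rake home: grip centre 46 mm above this point.
- stick1_mid (a point): Round dark wooden stick, 12 mm thick, 160 mm long, rounded ends, 14 g or so; the point is its centre, its x runs along it. Starts skewed (about 0.25 to 0.37 rad, always turned the same way) across the tray's ridges, both ends inside the tray, clear of the other sticks. Smooth and slippery: the rake drags it to the end wall before it drops in.
- stick2_mid (a point): Round dark wooden stick, 12 mm thick, 160 mm long, rounded ends, 14 g or so; the point is its centre, its x runs along it. Starts skewed (about 0.25 to 0.37 rad, always turned the same way) across the tray's ridges, both ends inside the tray, clear of the other sticks. Smooth and slippery: the rake drags it to the end wall before it drops in.
- stick3_mid (a point): Round dark wooden stick, 12 mm thick, 160 mm long, rounded ends, 14 g or so; the point is its centre, its x runs along it. Starts skewed (about 0.25 to 0.37 rad, always turned the same way) across the tray's ridges, both ends inside the tray, clear of the other sticks. Smooth and slippery: the rake drags it to the end wall before it drops in.
- stick4_mid (a point): Round dark wooden stick, 12 mm thick, 160 mm long, rounded ends, 14 g or so; the point is its centre, its x runs along it. Starts skewed (about 0.25 to 0.37 rad, always turned the same way) across the tray's ridges, both ends inside the tray, clear of the other sticks. Smooth and slippery: the rake drags it to the end wall before it drops in.
- log_a_mid (a point): Bystander: small upright log stub, 56 mm thick, 45 mm tall with a 30 mm twig on top. Point: centre of the log.
- log_b_mid (a point): Bystander: small upright log stub, 64 mm thick, 55 mm tall with a 60 mm twig on top. Point: centre of the log.
- jar_mid (a point): Bystander: lidded jar, 64 mm thick, 85 mm tall. Point: its centre.
- bowl_mid (a point): Bystander: steel bowl, 110 mm across, 50 mm tall. Point: its centre.
- spoon_grip (a point): Bystander: steel spoon, 170 mm long, lying flat between the tray and the cradle. Point: on its handle.
- cup_mid (a point): Bystander: white cup, 72 mm across, 75 mm tall. Point: its centre.
- tin_mid (a point): Bystander: metal tin, 90 x 70 x 50 mm. Point: its centre.
There are look-alikes about, which are no part of the job. What is shaped like the part that bears cradle_seat but blue or pink is not meant. What is shaped like the part that bears stick3_mid but red is not meant.

How it is judged:
On the way, in this order (a step that is already met when the one before it is completed fails the run):
1. the rake is lifted at least 30 mm off its cradle (z of rake_grip in the frame of cradle_seat above 0.076 m and contact force between the fingers and rake above 0.5 N), for 0.1 s.
2. all four sticks lie in grooves while the rake is held over the tray (z of stick1_mid in the frame of tray between 0.012 and 0.0195 m and angle between the x axis of each of stick1_mid, stick2_mid, stick3_mid, stick4_mid and the x axis of tray, either way round below 0.07 rad and z of stick2_mid in the frame of tray between 0.012 and 0.0195 m and z of stick3_mid in the frame of tray between 0.012 and 0.0195 m and z of stick4_mid in the frame of tray between 0.012 and 0.0195 m and horizontal distance between rake_grip and tray below 0.16 m and contact force between the fingers and rake above 0.5 N), for 0.2 s.
At the end, for the whole second after the job is handed in: All four sticks lie at rest down in the tray's grooves, one to a groove (axis within 3.5 mm of seated height, 0.07 rad of the grooves). The rake is at rest in its cradle: grip within 5 mm of home height, 12 mm sideways, 0.1 rad of the cradle's direction, 0.15 rad of upright (z of stick1_mid in the frame of tray between 0.012 and 0.0195 m and angle between the x axis of each of stick1_mid, stick2_mid, stick3_mid, stick4_mid and the x axis of tray, either way round below 0.07 rad and z of stick2_mid in the frame of tray between 0.012 and 0.0195 m and z of stick3_mid in the frame of tray between 0.012 and 0.0195 m and z of stick4_mid in the frame of tray between 0.012 and 0.0195 m and z of rake_grip in the frame of cradle_seat between 0.041 and 0.051 m and horizontal distance between rake_grip and cradle_seat below 0.012 m and angle between the y axis of rake_grip and the y axis of cradle_seat, either way round below 0.1 rad and angle between rake_grip's own z axis and vertical below 0.15 rad and linear speed of each of rake, stick1, stick2, stick3, stick4 below 0.02 m/s); the robot touches nothing.
It fails at once if the gripper or arm touches a stick (contact force between any of the fingers, the arm and stick1 above 1 N or contact force between any of the fingers, the arm and stick2 above 1 N or contact force between any of the fingers, the arm and stick3 above 1 N or contact force between any of the fingers, the arm and stick4 above 1 N).
It fails at once if a stick leaves the tray (horizontal distance between any of stick1_mid, stick2_mid, stick3_mid, stick4_mid and tray above 0.14 m or z of any of stick1_mid, stick2_mid, stick3_mid, stick4_mid in the frame of tray above 0.07 m).
It fails at once if another thing on the table is moved more than 30 mm (distance of any of log_a_mid, log_b_mid, jar_mid, bowl_mid, spoon_grip, cup_mid, tin_mid from where it was at the start of the episode above 0.03 m).
It also fails if it takes over 58 s, if anything falls off the work surface, if the arm or the gripper's body presses on something with over 40 N, if the wrist force passes 120 N, or if a joint passes its speed limit or range.

ROBOT

A 6-joint arm with a two-finger parallel gripper is mounted at the origin on the work surface. World frame = base frame: x ahead of the robot, y to its left, z up, the work surface at z = 0. Lengths are in m, angles in rad, forces in N, time in s.
With the tool pointing down it reaches from about 0.3 to 0.75 m from the base axis. Payload 8.5 kg.
Tool frame: the origin (TCP) lies midway between the tips of the shut fingers; the grasp point (between the pads) lies 19 mm behind it; z points along the fingers, y is the line along which they close (so a half turn about z gives the same grasp; the last joint's range is limited). The gripper opens to 88 mm and grips with 3 to 60 N. Pads are 18 mm wide; open, the fingers measure 123 mm over their backs; the gripper's body (75 mm by 187 mm) begins 45 mm behind the grasp point.
Start: joints at [1.109, 0.381, 1.297, -0, 1.464, -0.215], TCP at [0.134, 0.533, 0.205] pointing down, gripper open.
Joint ranges: [-3.11, 3.11], [-0.89, 2.33], [0.22, 2.48], [-1.42, 4.56], [0.17, 2.85], [-2.88, 2.88]. Speed limits (rad/s): [2.39, 2.39, 3.14, 3.14, 3.14, 3.14].

INTERFACE

Orientations are given as a rotation vector (axis times angle).
In Python, from bench import * gives the robot as it stands.
- The arm moves only by the tool carry_out, never from a script. Its argument "moves" is a list of rows, each a list of 7 numbers: the shift along the tool's x, y, z in m, then the turn, a rotation vector about the tool's x, y, z in degrees, then the closure, from 0 (fully open) to 1 (shut). A call has 1 to 10 rows; each row shifts and turns the commanded pose from where the row before left it, along the tool's axes as they then stand; what a row does not reach is not made up. A row lasts 1/8 s, in which the tool goes at most 62.5 mm and 10.7 degrees, less where a joint would pass 70% of its speed; a pose out of reach is approached as far as the arm can. A call is refused whole if a number of a shift passes 0.0625 or a number of a turn 10.7, either way. A call with a gripper value outside its range is refused whole. The fingers move at their own pace and stop on an object; "grip_force" is the grip in N (left out, the last holds). Time passes only in rows, so rows that do not move let the fingers close. It gives the time, the measured TCP pose, the force, the opening and the grip force at its end, in the units of the state.
- sense(): the state, without advancing time (a new reading comes with each control period).
- camera(name): name is "scene" or "top" or "wrist"; returns a dict with "pixels" (400x640x3 uint8, blue, green, red), "fx", "fy", "cx", "cy" (pixels), "cam_to_world" (4x4, takes a point from camera to world coordinates). Camera axes: x right, y up, looking along -z (the intrinsics and any distortion apply to the point x, -y, -z); pixel columns grow to the right and rows downward; lengths in m; the calibration is good to about 2 mm. The wrist camera is an equidistant fisheye: a pixel r from the principal point sees the ray r / f radians off the axis. A picture is of the moment at which its call begins. There is no depth.
- close_job(): hands the job in; it is judged then, once.
The state is a dict: "time": time; "joints": joint angles; "qd": joint speeds; "tau": joint torques, N m; "tcp_pos": TCP position; "eef_rot": TCP orientation; "contact_force": force on the tool from outside, world axes, zero at the start; "wrist_torque": the same for the moment, N m; "width": finger opening in m; "finger_force": force on a finger pad.
Only numpy, scipy, OpenCV 4.12 (cv2) and the standard library are available. Lean on these libraries where they do the work, as an engineer would, in place of code of your own. Each camera call takes 0.05 s, during which the arm holds its last target. There are 200 camera calls.

## Working session

There is one attempt and no reset: what is moved stays moved. The work goes in short steps, Python scripts to look and compute and a tool call to move; the robot and the scene stay as the last step left them, time stands still between calls to the robot, and variables do not carry over. Pictures are saved under pics/ and viewed, at most 10 in all, crops included, and the job is handed in when it is done.

Besides the shell and the picture viewer there is one more tool, called after "Request:" as name(argument=value, ...) on one line, values as JSON. carry_out: Moves the arm, as the interface text tells. Its arguments: {"type":"object","properties":{"moves":{"type":"array","items":{"type":"array","items":{"type":"number"}}},"grip_force":{"type":"number"}},"required":["moves"]}

```bash
ls; mkdir -p pics; python3 - <<'E'
from bench import *
import cv2, numpy as np
for n in ("top","scene"):
    c=camera(n); cv2.imwrite(f"pics/{n}0.png",c["pixels"]); print(n,c["fx"],c["fy"],c["cx"],c["cy"],np.round(c["cam_to_world"],4).tolist(),[k for k in c])
s=sense(); print(s)
E
```

```text
pics
top 368.5327734675484 368.5327734675484 324.0995467563167 200.8044709071341 [[0.0123, 0.9942, -0.1071, 0.4283], [-0.9998, 0.0108, -0.0145, -0.0848], [-0.0133, 0.1073, 0.9941, 1.2191], [0.0, 0.0, 0.0, 1.0]] ['pixels', 'fx', 'fy', 'cx', 'cy', 'cam_to_world']
scene 423.4823622848446 423.4823622848446 313.5611345165486 201.14936087467973 [[-0.617, -0.6495, 0.4443, 1.1521], [0.7869, -0.5014, 0.3597, 0.382], [-0.0109, 0.5716, 0.8205, 1.1687], [0.0, 0.0, 0.0, 1.0]] ['pixels', 'fx', 'fy', 'cx', 'cy', 'cam_to_world']
{'time': 0.1, 'joints': array([ 1.10872412e+00,  3.81122707e-01,  1.29810989e+00, -2.93953497e-06,
        1.46357925e+00, -2.15306527e-01]), 'qd': array([ 0.00099911, -0.00192931, -0.00219869,  0.00031362, -0.0019742 ,
       -0.00099773]), 'tau': array([ 2.31859005e-03, -4.38649321e+01, -2.24910629e+01,  7.14227417e-02,
        3.42211139e-02, -5.95567917e-05]), 'tcp_pos': array([0.13423201, 0.53309163, 0.20452803]), 'eef_rot': array([-3.86585824e-01, -3.11731051e+00,  1.80760944e-03]), 'contact_force': array([-0.1263572 ,  0.0222669 ,  0.47989729]), 'wrist_torque': array([ 0.04345918,  0.00740839, -0.01361587]), 'finger_force': 0.0, 'width': 0.08857476578502764}
```

View pics/top0.png

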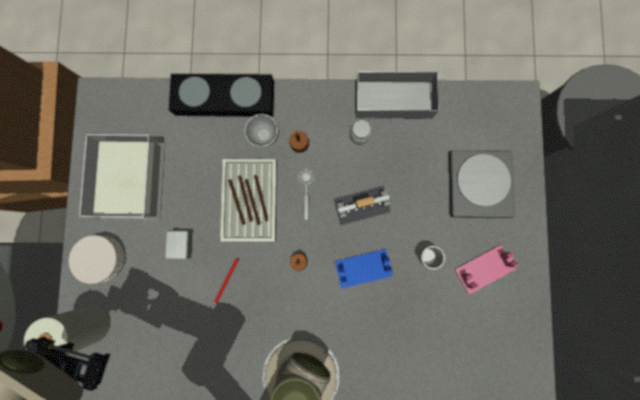

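View pics/scene0.png

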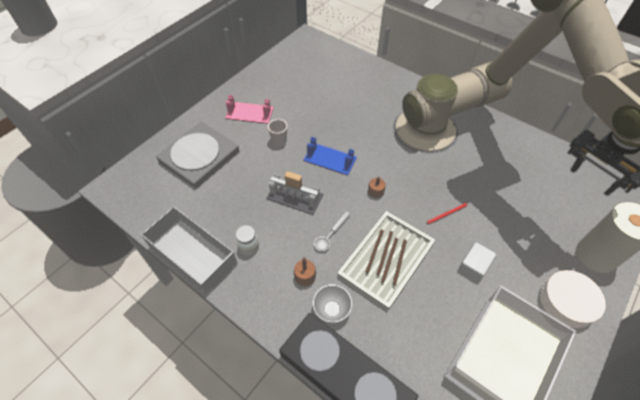

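Top view: the rake with its orange grip sits on the grey steel cradle at about (362,205). The look-alike cradles are blue (363,268) and pink (487,268). The tray is at (248,200), with four dark sticks near columns 237, 245, 252 and 261. The red stick at (227,281) is not part of the job. The scene view agrees: rake (293,185), tray (387,258).

```bash
cat > h.py <<'E'
from bench import *
import cv2, numpy as np
from scipy.spatial.transform import Rotation as R
def ray(c,u,v,wrist=False):
    x=(u-c["cx"]); y=(v-c["cy"])
    if wrist:
        r=np.hypot(x/c["fx"],y/c["fy"]); s=np.sin(r)/max(r,1e-9)
        d=np.array([x/c["fx"]*s,-y/c["fy"]*s,-np.cos(r)])
    else: d=np.array([x/c["fx"],-y/c["fy"],-1.])
    T=np.array(c["cam_to_world"]); return T[:3,3],T[:3,:3]@d
def onz(c,u,v,z,wrist=False):
    o,d=ray(c,u,v,wrist); return o+d*(z-o[2])/d[2]
def proj(c,p,wrist=False):
    T=np.array(c["cam_to_world"]); q=T[:3,:3].T@(np.array(p)-T[:3,3]); a=np.array([q[0],-q[1]])
    if wrist:
        n=np.linalg.norm(a); a=a/max(n,1e-9)*np.arctan2(n,-q[2])
    else: a=a/-q[2]
    return a[0]*c["fx"]+c["cx"],a[1]*c["fy"]+c["cy"]
def blobs(m,amin=8):
    n,l,st,ce=cv2.connectedComponentsWithStats(m.astype(np.uint8))
    return [(l==i,st[i],ce[i]) for i in range(1,n) if st[i,4]>=amin]
def rectof(c,mask,z,wrist=False):
    "min-area rectangle in world, of mask pixels cast onto height z"
    cn=max(cv2.findContours(mask.astype(np.uint8),cv2.RETR_EXTERNAL,cv2.CHAIN_APPROX_NONE)[0],key=cv2.contourArea)[:,0]
    P=np.array([onz(c,u,v,z,wrist)[:2] for u,v in cn],np.float32)
    return cv2.minAreaRect(P*1000)
E
python3 - <<'E'
from h import *
c=camera("top"); im=c["pixels"].astype(int); b,g,r=im[...,0],im[...,1],im[...,2]
hsv=cv2.cvtColor(c["pixels"],cv2.COLOR_BGR2HSV).astype(int)
v,u=np.mgrid[:400,:640]
w=(u>210)&(u<285)&(v>150)&(v<250)
m=w&(hsv[...,2]>150)
cn=cv2.morphologyEx(m.astype(np.uint8),cv2.MORPH_CLOSE,np.ones((9,9)))
print("tray rim",rectof(c,cn>0,0.03))
d=w&(hsv[...,2]<90)&(r-b>15)
for mm,st,ce in blobs(d,15):
    print("stick",st,ce,rectof(c,mm,0.026))
o=(u>330)&(u<395)&(v>180)&(v<230)&(r-b>50)
for mm,st,ce in blobs(o): print("grip",st,ce,rectof(c,mm,.117),onz(c,*ce,.117))
# cradle dark plate + beam
cr=(u>325)&(u<400)&(v>175)&(v<235)&(hsv[...,2]<75)
for mm,st,ce in blobs(cr,30): print("cr",st,ce,rectof(c,mm,.01))
cv2.imwrite("pics/crop1.png",cv2.resize(c["pixels"][150:250,210:400],None,fx=4,fy=4,interpolation=cv2.INTER_CUBIC))
s=camera("scene"); q=s["pixels"].astype(int)
o2=(q[...,2]-q[...,0]>70); o2[:, :270]=0;o2[:,320:]=0;o2[:165]=0;o2[205:]=0
for mm,st,ce in blobs(o2): print("grip scene",st,ce,onz(s,*ce,.1))
E
```

```text
tray rim ((557.7701416015625, 181.564453125), (268.84307861328125, 177.02203369140625), 0.536651074886322)
stick [239 176  13  45 113] [245.07079646 197.92035398] ((563.78369140625, 190.99513244628906), (149.23736572265625, 8.731585502624512), 15.946534156799316)
stick [255 176  12  44 109] [260.80733945 197.00917431] ((566.275146484375, 139.12542724609375), (146.69192504882812, 8.71090030670166), 15.68902587890625)
stick [229 180  16  44 115] [236.51304348 201.50434783] ((552.3506469726562, 219.0391082763672), (149.73193359375, 8.638644218444824), 19.530733108520508)
stick [246 180  14  44 109] [252.34862385 201.48623853] ((552.7630004882812, 166.96800231933594), (147.39622497558594, 9.23798942565918), 18.037979125976562)
grip [356 197  18  11 127] [364.55905512 201.81102362] ((545.3607788085938, -190.38197326660156), (22.803386688232422, 51.42179870605469), 18.264909744262695) [ 0.54527364 -0.19027543  0.117     ]
cr [344 188  39  17 212] [363.5990566  195.29245283] ((577.2305908203125, -195.08636474609375), (26.331941604614258, 135.39907836914062), 16.11357307434082)
grip scene [286 172  15   8  67] [292.82089552 175.58208955] [ 0.53536146 -0.20105779  0.1       ]
```

View pics/crop1.png

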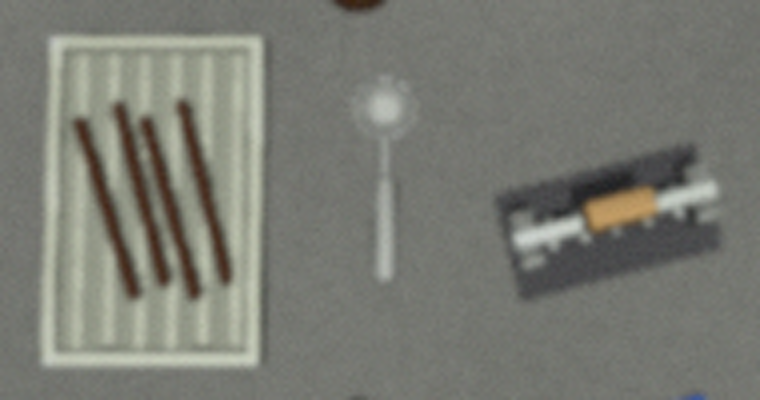

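The crop confirms the choice: the orange grip at crop (620,208) is on the dark steel cradle, with the spoon between it and the tray. The measured sizes match: rim 269x177 mm, sticks about 150 mm visible, grip 51x23 mm.

```bash
cat >> h.py <<'E'
def plan(p,yaw_y):
    "turn about tool z (deg) then shift in tool axes (mm) to TCP p with tool y at world angle yaw_y (deg)"
    s=sense(); A=R.from_rotvec(s["eef_rot"]).as_matrix()
    cur=np.degrees(np.arctan2(A[1,1],A[0,1])); d=-(((yaw_y-cur)+180)%360-180)
    B=A@R.from_rotvec([0,0,np.radians(d)]).as_matrix()
    tgt=np.column_stack([np.cross([np.cos(np.radians(yaw_y)),np.sin(np.radians(yaw_y)),0],[0,0,-1]),[np.cos(np.radians(yaw_y)),np.sin(np.radians(yaw_y)),0],[0,0,-1]])
    print("t",round(s["time"],2),"tcp",s["tcp_pos"].round(4),"yawy",cur.round(2),"turn",d.round(2),"shift mm",(B.T@(np.array(p)-s["tcp_pos"])*1000).round(1),"residual rot deg",np.degrees(R.from_matrix(A.T@tgt).as_rotvec()).round(2),"w",round(s["width"],4),"F",s["contact_force"].round(1))
E
python3 -c "
from h import *
plan([.545,-.19,.205],17)"
```

```text
t 0.2 tcp [0.1343 0.5332 0.2047] yawy 75.86 turn 58.86 shift mm [-8.117e+02  1.813e+02  1.000e-01] residual rot deg [-5.000e-02  2.000e-02  5.886e+01] w 0.0881 F [ 0.6 -1.2 -0.8]
```

Request:
carry_out(moves=[[0,0,0,0,0,9.81,0],[0,0,0,0,0,9.81,0],[0,0,0,0,0,9.81,0],[0,0,0,0,0,9.81,0],[0,0,0,0,0,9.81,0],[0,0,0,0,0,9.81,0],[-0.054,0.012,0,0,0,0,0],[-0.054,0.012,0,0,0,0,0],[-0.054,0.012,0,0,0,0,0],[-0.054,0.012,0,0,0,0,0]])

```text
time: 1.45
tcp_pos: [0.2439, 0.3392, 0.205]
eef_rot: [1.868, 2.526, 0.0]
contact_force: [1.3, 0.4, 0.3]
width: 0.0881
finger_force: 0.0
```

Request:
carry_out(moves=[[-0.054,0.012,0,0,0,0,0],[-0.054,0.012,0,0,0,0,0],[-0.054,0.012,0,0,0,0,0],[-0.054,0.012,0,0,0,0,0],[-0.054,0.012,0,0,0,0,0],[-0.054,0.012,0,0,0,0,0],[-0.054,0.012,0,0,0,0,0],[-0.054,0.012,0,0,0,0,0],[-0.054,0.012,0,0,0,0,0],[0,0,0,0,0,0,0]])

```text
time: 2.7
tcp_pos: [0.4898, -0.0951, 0.2043]
eef_rot: [-1.873, -2.522, 0.001]
contact_force: [-0.5, -0.4, 0.3]
width: 0.088
finger_force: 0.0
```

```bash
python3 -c "
from h import *
plan([.545,-.19,.205],17)
c=camera('wrist'); print(c['fx'],c['cx'],c['cy'],np.round(c['cam_to_world'],3).tolist())
cv2.imwrite('pics/w1.png',c['pixels'])
for z in (.117,.065): print(z,proj(c,[.545,-.19,z],True))
"
```

```text
t 2.7 tcp [ 0.4898 -0.0951  0.2043] yawy 16.79 turn -0.21 shift mm [-106.9   25.1   -0.8] residual rot deg [-0.04 -0.01 -0.21] w 0.088 F [-0.5 -0.4  0.3]
309.70691628693146 323.30453239553844 201.6321724694887 [[0.957, -0.274, -0.092, 0.466], [0.289, 0.908, 0.303, -0.017], [0.0, -0.317, 0.948, 0.383], [0.0, 0.0, 0.0, 1.0]]
0.117 (np.float64(347.61148437216406), np.float64(292.1624886322588))
0.065 (np.float64(344.58925541491845), np.float64(267.0902063533501))
```

View pics/w1.png

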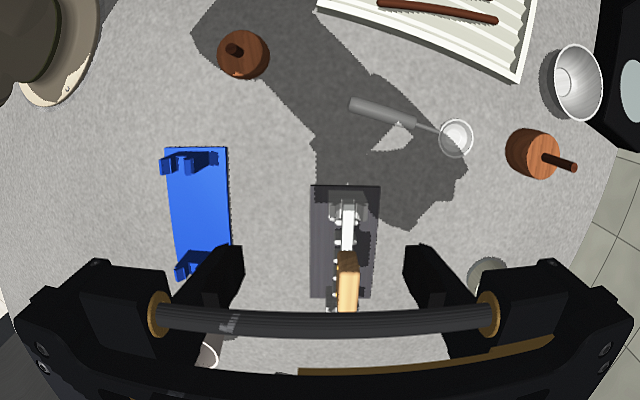

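The wrist view shows the grip at about (347,280) on the beam (347,230), over the dark steel cradle (310-380, 185-298). The blue one is separate at (195,215).

```bash
python3 - <<'E'
from h import *
c=camera('wrist'); im=c['pixels'].astype(int); hsv=cv2.cvtColor(c['pixels'],cv2.COLOR_BGR2HSV).astype(int)
b,g,r=im[...,0],im[...,1],im[...,2]; v,u=np.mgrid[:400,:640]
w=(u>300)&(u<395)&(v>175)&(v<308)
o=w&(r-b>60)
for mm,st,ce in blobs(o,30): print("grip",st,ce,[(x.round(4)) for x in (onz(c,st[0],260,.117,1),onz(c,st[0]+st[2],260,.117,1),onz(c,*ce,.117,1))])
# top face of the grip: rows
for row in (254,262,275,290,300):
    x=np.where(o[row])[0]
    if len(x): print(row,x.min(),x.max(), [im[row,k].tolist() for k in range(x.min(),x.max()+1,4)])
# beam top centreline
pts=[]
for row in range(206,250,4):
    x=np.where(w[row]&(hsv[row,:,2]>215)&(hsv[row,:,1]<25))[0]
    if len(x):
        k=x[(x>335)&(x<365)]; p1,p2=onz(c,k.min()-.5,row,.065,1),onz(c,k.max()+.5,row,.065,1); pts.append((p1+p2)[:2]/2); print(row,k.min(),k.max(),np.linalg.norm(p1-p2).round(4),pts[-1].round(4))
pts=np.array(pts); d=cv2.fitLine(pts.astype(np.float32),cv2.DIST_HUBER,0,.001,.001).ravel(); print("beam dir deg of y", np.degrees(np.arctan2(d[0],-d[1])) ,d)
# plate edges at z .0
for col0,sgn in ((315,-1),(375,1)):
    e=[]
    for row in range(200,290,6):
        L=hsv[row,:,2].astype(float); seg=range(300,325) if sgn<0 else range(365,392)
        gr=[abs(L[k+1]-L[k-1]) for k in seg]; e.append((seg[int(np.argmax(gr))],row))
    P=np.array([onz(c,*k,.005,1)[:2] for k in e]).astype(np.float32); d=cv2.fitLine(P,cv2.DIST_HUBER,0,.001,.001).ravel(); print("plate",np.degrees(np.arctan2(d[0],-d[1])),d, e[::4])
E
```

```text
grip [338 273  22  35 692] [348.31069364 290.1300578 ] [array([ 0.5225, -0.154 ,  0.117 ]), array([ 0.5434, -0.1479,  0.117 ]), array([ 0.5441, -0.1854,  0.117 ])]
275 340 359 [[99, 144, 182], [143, 200, 238], [136, 190, 233], [125, 177, 219], [134, 190, 233]]
290 339 358 [[123, 176, 221], [170, 230, 250], [158, 218, 245], [153, 210, 241], [160, 220, 246]]
300 338 357 [[84, 122, 157], [173, 231, 251], [160, 219, 245], [149, 205, 238], [159, 219, 246]]
210 348 348 0.0011 [ 0.5249 -0.1184]
214 340 356 0.0188 [ 0.5264 -0.1228]
218 340 356 0.0189 [ 0.5279 -0.1273]
222 343 353 0.0123 [ 0.5294 -0.1319]
226 337 356 0.0225 [ 0.5294 -0.1369]
230 343 352 0.0113 [ 0.532  -0.1412]
234 343 352 0.0114 [ 0.5336 -0.1459]
238 342 352 0.0126 [ 0.5346 -0.1508]
242 336 355 0.0229 [ 0.5346 -0.1561]
246 342 351 0.0115 [ 0.5373 -0.1607]
beam dir deg of y 15.591325 [ 0.268774   -0.96320325  0.53101814 -0.1392125 ]
plate 15.697492 [ 0.27055833 -0.9627036   0.49934134 -0.18972324] [(310, 200), (310, 224), (309, 248), (310, 272)]
plate 15.634403 [ 0.2694981  -0.9630009   0.59240746 -0.18565062] [(380, 200), (378, 224), (375, 248), (373, 272)]
```

```bash
python3 - <<'E'
from h import *
c=camera('wrist'); L=cv2.cvtColor(c['pixels'],cv2.COLOR_BGR2HSV)[...,2].astype(float)
a=np.radians(15.65); ax=np.array([-np.sin(a),np.cos(a)])
for col in (318,372):
    e=178+np.argmax(np.abs(np.diff(L[178:195,col]))); 
    for z in (0,.01): p=onz(c,col,e+.5,z,1)[:2]; print("plate end",col,e,z,"centre along",(p@ax-.086).round(4))
e=np.diff(L[195:225,348]); k=195+np.argmax(e); print("beam end",k,L[200:216,348])
p=onz(c,348,k+.5,.065,1)[:2]; print("beam-> centre along",(p@ax-.082).round(4), "top-cam estimate",np.array([.5453,-.1903])@ax)
r=c['pixels'].astype(int); k=np.argmax(np.diff((r[...,2]-r[...,0])[240:300,348])); print("grip top near edge?",240+k,(onz(c,348,240.5+k,.117,1)[:2]@ax-.027),(onz(c,348,240.5+k,.065,1)[:2]@ax-.027))
print((r[...,2]-r[...,0])[244:282,348])
n=np.array([np.cos(a),np.sin(a)]); 
for al in (-.330,-.332): print(n*.4745+ax*al)
E
```

```text
plate end 318 186 0 centre along -0.3327
plate end 318 186 0.01 centre along -0.3299
plate end 372 188 0 centre along -0.3336
plate end 372 188 0.01 centre along -0.3308
beam end 211 [ 75.  74.  84.  84.  84.  81.  79. 128. 155. 157. 144. 172. 255. 253.
 251. 251.]
beam-> centre along -0.3382 top-cam estimate -0.3303453643755307
grip top near edge? 253 -0.3077728391242523 -0.3353601551791301
[ 1  0  0  0  0  0  0  0  0  7 32 34 31 34 34 35 36 39 42 41 42 42 38 39
 44 44 42 40 42 42 66 90 98 93 89 87 88 87]
[ 0.54592999 -0.18976485]
[ 0.54646951 -0.19169071]
```

```bash
python3 -c "
from h import *
plan([.5465,-.1917,.075],15.65)"
```

```text
t 2.85 tcp [ 0.4883 -0.0916  0.205 ] yawy 17.02 turn 1.37 shift mm [-112.2   29.1  129.9] residual rot deg [-0.02 -0.04  1.37] w 0.088 F [-0.2 -0.2 -0.6]
```

Request:
carry_out(moves=[[0,0,0,0,0,1.37,0],[-0.0374,0.0097,0,0,0,0,0],[-0.0374,0.0097,0,0,0,0,0],[-0.0374,0.0097,0,0,0,0,0],[0,0,0.04,0,0,0,0],[0,0,0.035,0,0,0,0],[0,0,0.02,0,0,0,0],[0,0,0,0,0,0,0],[0,0,0,0,0,0,0]])

```text
time: 3.98
tcp_pos: [0.5475, -0.1924, 0.1113]
eef_rot: [1.897, 2.502, 0.0]
contact_force: [0.7, 0.7, 0.1]
width: 0.0885
finger_force: 0.0
```

```bash
python3 -c "
from h import *
plan([.5465,-.1917,.075],15.65)
c=camera('wrist');cv2.imwrite('pics/w2.png',c['pixels'])"
```

```text
t 3.98 tcp [ 0.5475 -0.1924  0.1113] yawy 15.65 turn -0.0 shift mm [ 1.  -0.8 36.3] residual rot deg [ 0.07  0.08 -0.  ] w 0.0885 F [0.7 0.7 0.1]
```

View pics/w2.png

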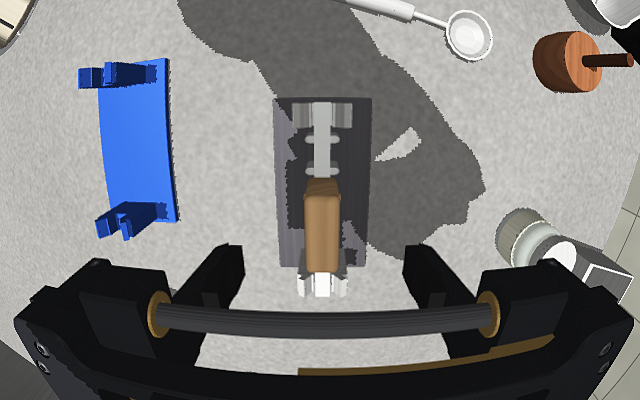

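The grip is centred between the fingers at column 322, rows 180-272, and both beam ends are visible at rows 102 and 297. Next I check the projected pose against these.

```bash
python3 - <<'E'
from h import *
c=camera('wrist'); a=np.radians(15.65); n=np.array([np.cos(a),np.sin(a)]); ax=np.array([-n[1],n[0]]); C=np.array([.5465,-.1917])
f=lambda x,y,z: np.round(proj(c,[*(C+n*x+ax*y),z],1),1)
print("beam ends",f(0,.082,.065),f(0,-.082,.065)); print("grip top",[f(x,y,.117) for x in(-.011,.011) for y in(.027,-.027)]); print("grip bot near",f(0,.027,.065)); print("plate end",f(0,.086,.005),f(.045,.086,.005),f(-.045,.086,.005))
im=c['pixels'].astype(int); o=(im[...,2]-im[...,0]); L=im.sum(2)//3
print("col322 grip",o[174:200,322].tolist(),o[264:280,322].tolist()); print("beam start",L[96:112,322].tolist()," end",L[290:302,322].tolist()); print("rows grip",[ (r,np.where(o[r,290:360]>35)[0][[0,-1]]+290) for r in (210,230,250,265)])
E
```

```text
beam ends [321.8  99.6] [322.1 294.9]
grip top [array([302.9, 194.4]), array([305. , 273.4]), array([340.4, 194.4]), array([338.7, 273.4])]
grip bot near [321.8 173.8]
plate end [321.9  95.6] [371.3  96.4] [272.6  96.5]
col322 grip [2, -2, 8, 25, 39, 35, 37, 38, 38, 39, 43, 42, 43, 40, 40, 44, 45, 42, 43, 43, 45, 49, 55, 60, 64, 66] [69, 69, 70, 70, 69, 70, 68, 71, 10, -2, -1, 0, 0, 0, 0, 1]
beam start [103, 52, 58, 57, 46, 100, 166, 187, 182, 180, 180, 181, 180, 179, 180, 180]  end [250, 250, 250, 250, 251, 255, 226, 182, 193, 197, 194, 192]
rows grip [(210, array([304, 339])), (230, array([305, 338])), (250, array([305, 338])), (265, array([306, 337]))]
```

Request:
carry_out(moves=[[0,-0.0008,0.02,0,0,0,0],[0,0,0.016,0,0,0,0],[0,0,0,0,0,0,0],[0,0,0,0,0,0,0.8],[0,0,0,0,0,0,0.8],[0,0,0,0,0,0,0.8],[0,0,0,0,0,0,0.8],[0,0,0,0,0,0,0.8],[0,0,0,0,0,0,0.8]], grip_force=50)

```text
time: 5.2
tcp_pos: [0.5463, -0.1928, 0.074]
eef_rot: [-1.899, -2.503, 0.0]
contact_force: [0.4, 0.3, 0.0]
width: 0.0302
finger_force: 0.0
```

```bash
python3 -c "
from h import *
plan([.5465,-.1917,.075],15.65); print(sense()['finger_force'])"
```

```text
t 5.2 tcp [ 0.5463 -0.1928  0.074 ] yawy 15.63 turn -0.02 shift mm [ 1.   0.5 -1. ] residual rot deg [-0.   -0.   -0.02] w 0.0302 F [0.4 0.3 0. ]
0.0
```

Request:
carry_out(moves=[[0,0,0,0,0,0,1],[0,0,0,0,0,0,1],[0,0,0,0,0,0,1],[0,0,0,0,0,0,1]], grip_force=50)

```text
time: 5.7
tcp_pos: [0.5463, -0.1928, 0.0741]
eef_rot: [1.899, 2.503, 0.0]
contact_force: [0.5, -0.2, -0.8]
width: 0.0212
finger_force: 50.0
```

Request:
carry_out(moves=[[0,0,-0.01,0,0,0,1],[0,0,-0.02,0,0,0,1],[0,0,-0.03,0,0,0,1],[0,0,-0.03,0,0,0,1],[0,0,0,0,0,0,1],[0,0,0,0,0,0,1]])

```text
time: 6.45
tcp_pos: [0.5457, -0.1925, 0.1629]
eef_rot: [-1.898, -2.501, 0.0]
contact_force: [-0.4, 0.4, -2.2]
width: 0.0213
finger_force: 50.0
```

```bash
python3 -c "
from h import *
plan([.45,.1814,.164],0.54); print(sense()['finger_force'])"
```

```text
t 6.45 tcp [ 0.5457 -0.1925  0.1629] yawy 15.63 turn 15.09 shift mm [374.8 -92.2  -0.6] residual rot deg [-0.09 -0.08 15.09] w 0.0213 F [-0.4  0.4 -2.2]
49.99686419963837
```

Request:
carry_out(moves=[[0,0,0,0,0,7.55,1],[0,0,0,0,0,7.54,1],[0.0468,-0.0115,0,0,0,0,1],[0.0468,-0.0115,0,0,0,0,1],[0.0468,-0.0115,0,0,0,0,1],[0.0468,-0.0115,0,0,0,0,1],[0.0468,-0.0115,0,0,0,0,1],[0.0468,-0.0115,0,0,0,0,1],[0.0468,-0.0115,0,0,0,0,1],[0.0468,-0.0115,0,0,0,0,1]])

```text
time: 7.7
tcp_pos: [0.4495, 0.182, 0.1628]
eef_rot: [-2.21, -2.231, 0.003]
contact_force: [1.0, -0.2, -2.3]
width: 0.0214
finger_force: 50.0
```

Request:
carry_out(moves=[[0,0,0,0,0,0,1],[0,0,0,0,0,0,1]])

```text
time: 7.95
tcp_pos: [0.4505, 0.1803, 0.1632]
eef_rot: [-2.21, -2.232, 0.002]
contact_force: [0.3, -0.8, -2.0]
width: 0.021
finger_force: 50.0
```

```bash
python3 -c "
from h import *
plan([.45,.1814,.164],0.54)
c=camera('wrist');cv2.imwrite('pics/w3.png',c['pixels'])"
```

```text
t 7.95 tcp [0.4505 0.1803 0.1632] yawy 0.56 turn 0.02 shift mm [ 1.1 -0.4 -0.8] residual rot deg [-0.1   0.03  0.02] w 0.021 F [ 0.3 -0.8 -2. ]
```

View pics/w3.png

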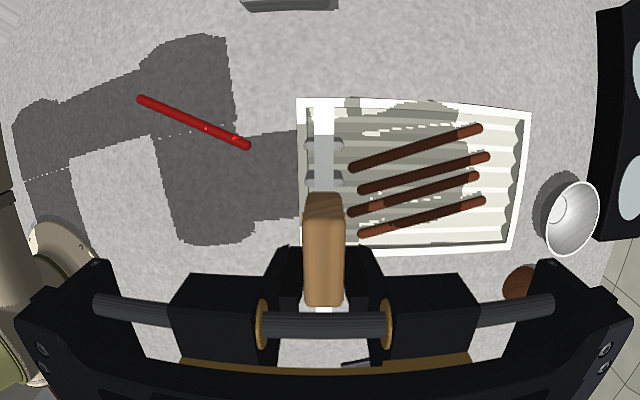

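The wrist view shows the held rake over the tray's low-x end, with the tray's outer corners at about (297,98), (532,112) and (512,255), and the four sticks still lying skewed.

```bash
python3 - <<'E'
from h import *
c=camera('wrist'); im=c['pixels']; v,u=np.mgrid[:400,:640]
hsv=cv2.cvtColor(im,cv2.COLOR_BGR2HSV).astype(int)
for p in ((297,98),(532,112),(512,255)): print(p,onz(c,*p,.03,1).round(4))
# outer rim edges: far wall (+y): first bright row per column ; right wall (+x): last bright col per row
br=(hsv[...,2]>232)&(hsv[...,1]<40)
def fit(pix):
    P=np.array([onz(c,a,b,.03,1)[:2] for a,b in pix],np.float32); d=cv2.fitLine(P,cv2.DIST_HUBER,0,.0005,.001).ravel()
    return d
A=[(col,np.where(br[85:125,col])[0][0]+84.5) for col in range(350,525,5) if br[85:125,col].any()]
B=[(np.where(br[row,490:545])[0][-1]+490.5,row) for row in range(118,245,4) if br[row,490:545].any()]
dA=fit(A);dB=fit(B); print("far edge",dA,np.degrees(np.arctan2(dA[1],dA[0])),A[::8]); print("right edge",dB,np.degrees(np.arctan2(dB[0],dB[1])),B[::8])
X=.5578+.088*-np.sin(.0094); print("y of far edge at x=.558",dA[3]+(.558-dA[2])*dA[1]/dA[0],"-> centre y",dA[3]+(.558-dA[2])*dA[1]/dA[0]-.088)
print("x of right edge at y=.1815",dB[2]+(.1815-dB[3])*dB[0]/dB[1],"-> centre x",dB[2]+(.1815-dB[3])*dB[0]/dB[1]-.135)
# near edge
D=[(col,np.where(br[235:270,col])[0][-1]+235.5) for col in range(400,508,5) if br[235:270,col].any()]
dD=fit(D); print("near edge y at .558",dD[3]+(.558-dD[2])*dD[1]/dD[0],np.degrees(np.arctan2(dD[1],dD[0])))
# rake beam end: check offset
o=im.astype(int).sum(2)//3; print("beam far end col322",o[92:112,322].tolist()); 
s=sense()["tcp_pos"]; print("pred beam end",proj(c,[s[0],s[1]+.082,s[2]+.0169-.026],1))
E
```

```text
(297, 98) [0.4243 0.2653 0.03  ]
(532, 112) [0.6941 0.2696 0.03  ]
(512, 255) [0.7013 0.0849 0.03  ]
far edge [0.99987966 0.01551228 0.5933312  0.2684101 ] 0.8888239 [(360, np.float64(97.5)), (400, np.float64(98.5)), (460, np.float64(103.5)), (500, np.float64(107.5))]
right edge [ 0.01652269 -0.9998635   0.6932912   0.19632334] 179.05327 [(np.float64(530.5), 118), (np.float64(527.5), 150), (np.float64(523.5), 182), (np.float64(517.5), 214)]
y of far edge at x=.558 0.26786196 -> centre y 0.17986196
x of right edge at y=.1815 0.69353616 -> centre x 0.5585362
near edge y at .558 0.09310015 0.57542574
beam far end col322 [185, 184, 182, 179, 179, 173, 255, 255, 253, 253, 254, 254, 254, 254, 254, 254, 254, 254, 254, 254]
pred beam end (np.float64(324.0287450728897), np.float64(101.44421887356198))
```

Request:
carry_out(moves=[[-0.001,-0.0005,0.03,0,0,-0.2,1],[0,0,0.03,0,0,0,1],[0,0,0.014,0,0,0,1],[0,0,0.004,0,0,0,1],[0,0,0,0,0,0,1],[0,0,0,0,0,0,1]])

```text
time: 8.8
tcp_pos: [0.4507, 0.1795, 0.0867]
eef_rot: [2.207, 2.235, 0.002]
contact_force: [-0.7, 0.2, -2.0]
width: 0.0214
finger_force: 50.0
```

```bash
python3 -c "
from h import *
plan([.45,.1793,.081],0.75)"
```

```text
t 8.8 tcp [0.4507 0.1795 0.0867] yawy 0.72 turn -0.03 shift mm [-0.2 -0.7  5.7] residual rot deg [ 0.08 -0.01 -0.03] w 0.0214 F [-0.7  0.2 -2. ]
```

Request:
carry_out(moves=[[0,0,0.003,0,0,0,1],[0,0,0.002,0,0,0,1],[0,0,0,0,0,0,1],[0,0.012,0,0,0,0,1],[0,0.012,0,0,0,0,1],[0,0.012,0,0,0,0,1],[0,0.012,0,0,0,0,1]])

```text
time: 9.68
tcp_pos: [0.4993, 0.1803, 0.081]
eef_rot: [-2.207, -2.236, -0.0]
contact_force: [0.2, 0.0, -2.3]
width: 0.0211
finger_force: 50.0
```

Request:
carry_out(moves=[[0,0.012,0,0,0,0,1],[0,0.012,0,0,0,0,1],[0,0.012,0,0,0,0,1],[0,0.012,0,0,0,0,1],[0,0.012,0,0,0,0,1],[0,0.012,0,0,0,0,1],[0,0.012,0,0,0,0,1]])

```text
time: 10.55
tcp_pos: [0.583, 0.1814, 0.081]
eef_rot: [-2.207, -2.236, 0.0]
contact_force: [0.7, 0.3, -3.4]
width: 0.0214
finger_force: 50.0
```

```bash
python3 -c "
from h import *
plan([.666,.1821,.081],0.75)
c=camera('wrist');cv2.imwrite('pics/w4.png',c['pixels'])"
```

```text
t 10.55 tcp [0.583  0.1814 0.081 ] yawy 0.74 turn -0.01 shift mm [-0.4 83.   0. ] residual rot deg [-0.01  0.   -0.01] w 0.0214 F [ 0.7  0.3 -3.4]
```

View pics/w4.png

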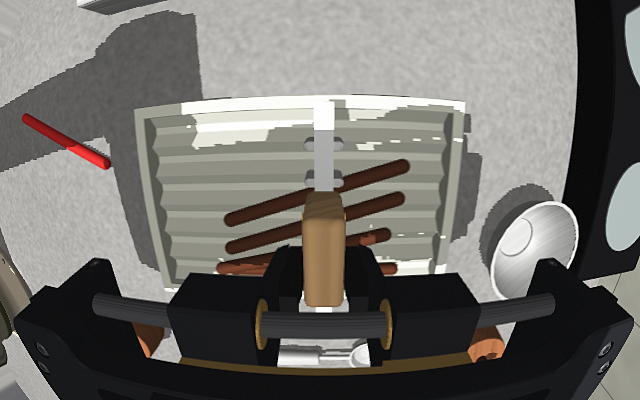

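The tray is in view with the rake mid-stroke. The sticks sit in the tooth gaps, still skewed; the two I can see best run (230,219)-(405,165) and (232,247)-(400,198). I carry on to the end wall.

Request:
carry_out(moves=[[0,0.012,0,0,0,0,1],[0,0.012,0,0,0,0,1],[0,0.012,0,0,0,0,1],[0,0.012,0,0,0,0,1]])

```text
time: 11.1
tcp_pos: [0.6311, 0.182, 0.081]
eef_rot: [2.207, 2.236, -0.0]
contact_force: [0.2, 0.1, -1.8]
width: 0.0215
finger_force: 50.0
```

Request:
carry_out(moves=[[0,0.012,0,0,0,0,1],[0,0.012,0,0,0,0,1],[0,0.01,0,0,0,0,1],[0,0,0,0,0,0,1],[0,0,0,0,0,0,1]])

```text
time: 11.72
tcp_pos: [0.6639, 0.1825, 0.0809]
eef_rot: [-2.207, -2.236, 0.001]
contact_force: [-0.2, -0.7, -2.5]
width: 0.0212
finger_force: 50.0
```

```bash
python3 -c "
from h import *
plan([.666,.1821,.081],0.75)
for n in ('top','scene'):
    c=camera(n); im=c['pixels']; 
    im=im[150:250,205:295] if n=='top' else im[205:310,330:445]
    cv2.imwrite('pics/%s5.png'%n,cv2.resize(im,None,fx=4,fy=4,interpolation=cv2.INTER_CUBIC))
a=cv2.imread('pics/top5.png');b=cv2.imread('pics/scene5.png');h=max(a.shape[0],b.shape[0])
o=np.zeros((h,a.shape[1]+b.shape[1],3),np.uint8);o[:a.shape[0],:a.shape[1]]=a;o[:b.shape[0],a.shape[1]:]=b
cv2.imwrite('pics/m5.png',o[:600,:800]);print(o.shape)"
```

```text
t 11.72 tcp [0.6639 0.1825 0.0809] yawy 0.74 turn -0.01 shift mm [-0.4  2.1 -0.1] residual rot deg [-0.03  0.   -0.01] w 0.0212 F [-0.2 -0.7 -2.5]
(420, 820, 3)
```

```bash
cat >> h.py <<'E'
def sticks(cam="wrist",z=.02,cen=(.558,.1807),yaw=.75,save=None):
    c=camera(cam); im=c["pixels"].astype(int); W=cam=="wrist"
    if save: cv2.imwrite(save,c["pixels"])
    b,g,r=im[...,0],im[...,1],im[...,2]
    m=(r-b>10)&(r>1.5*b)&(r<140)&(g<90)
    a=np.radians(yaw); Q=np.array([[np.cos(a),-np.sin(a)],[np.sin(a),np.cos(a)]])
    for mm,st,ce in blobs(m,25):
        p=onz(c,*ce,z,W)[:2]; l=Q.T@(p-cen)
        if abs(l[0])>.13 or abs(l[1])>.08: continue
        v,u=np.where(mm); P=np.array([Q.T@(onz(c,k,j,z,W)[:2]-cen) for k,j in zip(u,v)])*1000
        d=cv2.fitLine(P.astype(np.float32),cv2.DIST_L2,0,.01,.01).ravel(); t=(P-d[2:])@d[:2]; w=(P-d[2:])@[-d[1],d[0]]
        print(cam,"px",ce.round(0),"tray xy mm",d[2:].round(1),"ang",(np.degrees(np.arctan2(d[1],d[0]))+90)%180-90,"len",round(np.ptp(t)),"wid",round(np.ptp(w)),"ends",(d[2:]+d[:2]*t.min()).round(),(d[2:]+d[:2]*t.max()).round())
E
python3 -c "
from h import *
sticks('wrist',save='pics/w5.png');sticks('scene',save='pics/s5.png');sticks('top')"
```

```text
wrist px [245. 203.] tray xy mm [38.4  0.7] ang -0.43315125 len 185 wid 56 ends [-61.   1.] [124.   0.]
wrist px [217. 243.] tray xy mm [  8.4 -37.5] ang 0.47437286 len 157 wid 13 ends [-73. -38.] [ 84. -37.]
wrist px [344. 268.] tray xy mm [124.8 -61.2] ang -89.89944 len 42 wid 1 ends [125. -39.] [125. -81.]
wrist px [211. 266.] tray xy mm [ -0.9 -62.5] ang 0.72839355 len 120 wid 14 ends [-63. -63.] [ 57. -62.]
wrist px [303. 277.] tray xy mm [ 88.  -70.3] ang 88.75604 len 28 wid 1 ends [ 88. -84.] [ 88. -56.]
top px [249. 163.] tray xy mm [1.233e+02 1.000e-01] ang 10.058052 len 31 wid 19 ends [109.  -2.] [140.   3.]
top px [253. 196.] tray xy mm [ 12.6 -13.9] ang -0.033638 len 146 wid 8 ends [-56. -14.] [ 89. -14.]
top px [268. 194.] tray xy mm [ 17.6 -65.2] ang 0.5909958 len 146 wid 4 ends [-60. -66.] [ 86. -64.]
top px [261. 199.] tray xy mm [  2.5 -39.5] ang 0.24929047 len 149 wid 7 ends [-70. -40.] [ 79. -39.]
top px [245. 205.] tray xy mm [-18.3  12.7] ang 0.7423096 len 72 wid 7 ends [-53.  12.] [19. 13.]
```

View pics/w5.png

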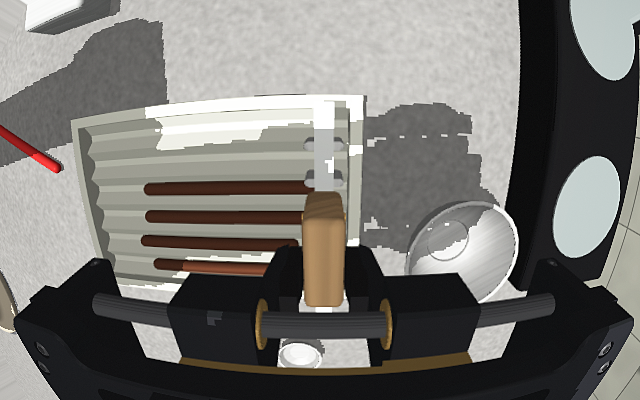

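All four sticks lie parallel in separate grooves, at rows 188, 216, 243 and 265. I hold briefly, then lift the rake straight up.

Request:
carry_out(moves=[[0,-0.003,0,0,0,0,1],[0,0,0,0,0,0,1],[0,0,-0.01,0,0,0,1],[0,0,-0.02,0,0,0,1],[0,0,-0.03,0,0,0,1],[0,0,-0.025,0,0,0,1],[0,0,0,0,0,0,1],[0,0,0,0,0,0,1]])

```text
time: 12.98
tcp_pos: [0.6608, 0.1823, 0.165]
eef_rot: [-2.206, -2.235, 0.002]
contact_force: [-0.4, -0.0, -2.6]
width: 0.0212
finger_force: 50.0
```

```bash
python3 -c "
from h import *
plan([.5463,-.1928,.165],15.63)
sticks('wrist');sticks('top')"
```

```text
t 12.97 tcp [0.6608 0.1823 0.165 ] yawy 0.74 turn -14.89 shift mm [-3.304e+02 -2.113e+02  3.000e-01] residual rot deg [ -0.09  -0.   -14.89] w 0.0212 F [-0.4 -0.  -2.6]
wrist px [249. 166.] tray xy mm [20.8 14.1] ang 0.31375885 len 148 wid 11 ends [-57.  14.] [91. 15.]
wrist px [263. 208.] tray xy mm [ 33.4 -34.3] ang 2.1903763 len 199 wid 75 ends [-73. -38.] [126. -31.]
top px [245. 194.] tray xy mm [19.6 12.7] ang -0.04576111 len 146 wid 8 ends [-53.  13.] [93. 13.]
top px [253. 196.] tray xy mm [ 14.1 -14. ] ang -0.44989777 len 146 wid 8 ends [-57. -13.] [ 89. -15.]
top px [268. 194.] tray xy mm [ 18.3 -65.1] ang 0.54093933 len 146 wid 4 ends [-60. -66.] [ 86. -64.]
top px [261. 201.] tray xy mm [ -3.2 -39.6] ang 0.28037262 len 145 wid 5 ends [-70. -40.] [ 76. -39.]
```

Request:
carry_out(moves=[[0,0,0,0,0,-7.45,1],[0,0,0,0,0,-7.44,1],[-0.0413,-0.0264,0,0,0,0,1],[-0.0413,-0.0264,0,0,0,0,1],[-0.0413,-0.0264,0,0,0,0,1],[-0.0413,-0.0264,0,0,0,0,1],[-0.0413,-0.0264,0,0,0,0,1],[-0.0413,-0.0264,0,0,0,0,1],[-0.0413,-0.0264,0,0,0,0,1],[-0.0413,-0.0264,0,0,0,0,1]])

```text
time: 14.32
tcp_pos: [0.546, -0.194, 0.1653]
eef_rot: [-1.898, -2.502, 0.0]
contact_force: [1.1, 0.9, -3.0]
width: 0.0211
finger_force: 50.0
```

Request:
carry_out(moves=[[0,0,0,0,0,0,1],[0,0,0,0,0,0,1]])

```text
time: 14.58
tcp_pos: [0.5467, -0.1922, 0.1655]
eef_rot: [-1.898, -2.502, -0.0]
contact_force: [0.3, 0.3, -2.2]
width: 0.0209
finger_force: 50.0
```

```bash
python3 -c "
from h import *
plan([.5463,-.1928,.0743],15.63)"
```

```text
t 14.57 tcp [ 0.5467 -0.1922  0.1655] yawy 15.62 turn -0.01 shift mm [-0.6 -0.5 91.2] residual rot deg [-0.04 -0.07 -0.01] w 0.0209 F [ 0.3  0.3 -2.2]
```

Request:
carry_out(moves=[[-0.0006,-0.0005,0.03,0,0,0,1],[0,0,0.025,0,0,0,1],[0,0,0.005,0,0,0,1],[0,0,0,0,0,0,1],[0,0,0,0,0,0,1]])

```text
time: 15.2
tcp_pos: [0.5471, -0.1933, 0.1071]
eef_rot: [1.897, 2.502, 0.0]
contact_force: [0.0, 0.5, -2.2]
width: 0.0212
finger_force: 50.0
```

```bash
python3 -c "
from h import *
plan([.5463,-.1928,.0743],15.63)"
```

```text
t 15.2 tcp [ 0.5471 -0.1933  0.1071] yawy 15.66 turn 0.03 shift mm [ 0.8 -0.7 32.8] residual rot deg [0.08 0.08 0.03] w 0.0212 F [ 0.   0.5 -2.2]
```

Request:
carry_out(moves=[[0.0004,-0.0005,0.01,0,0,0,1],[0,0,0.01,0,0,0,1],[0,0,0.007,0,0,0,1],[0,0,0.004,0,0,0,1],[0,0,0,0,0,0,1],[0,0,0,0,0,0,1]])

```text
time: 15.95
tcp_pos: [0.5461, -0.1932, 0.0753]
eef_rot: [1.898, 2.502, 0.0]
contact_force: [-0.2, 0.2, -1.2]
width: 0.0213
finger_force: 50.0
```

```bash
python3 -c "
from h import *
plan([.5463,-.1928,.0741],15.63)"
```

```text
t 15.95 tcp [ 0.5461 -0.1932  0.0753] yawy 15.63 turn -0.0 shift mm [0.3 0.3 1.2] residual rot deg [ 0.02  0.02 -0.  ] w 0.0213 F [-0.2  0.2 -1.2]
```

Pose matches the pick-up pose. I lower the last 1 mm, open, and retreat straight up.

Request:
carry_out(moves=[[0,0,0.001,0,0,0,1],[0,0,0,0,0,0,1],[0,0,0,0,0,0,0.6],[0,0,0,0,0,0,0.3],[0,0,0,0,0,0,0],[0,0,0,0,0,0,0],[0,0,0,0,0,0,0],[0,0,0,0,0,0,0]])

```text
time: 16.95
tcp_pos: [0.546, -0.1931, 0.074]
eef_rot: [1.899, 2.503, -0.0]
contact_force: [0.1, 0.1, 0.3]
width: 0.0793
finger_force: 0.0
```

Request:
carry_out(moves=[[0,0,-0.01,0,0,0,0],[0,0,-0.02,0,0,0,0],[0,0,-0.03,0,0,0,0],[0,0,-0.04,0,0,0,0],[0.03,0,-0.03,0,0,0,0],[0.05,0,0,0,0,0,0],[0.03,0,0,0,0,0,0],[0,0,0,0,0,0,0],[0,0,0,0,0,0,0]])

```text
time: 18.08
tcp_pos: [0.5167, -0.088, 0.2044]
eef_rot: [1.899, 2.502, -0.0]
contact_force: [-0.4, 0.0, 0.2]
width: 0.0881
finger_force: 0.0
```

```bash
python3 - <<'E'
from h import *
plan([.5463,-.1928,.0741],15.63)
sticks('top'); sticks('scene')
c=camera('wrist'); cv2.imwrite('pics/w6.png',c['pixels'])
a=np.radians(15.65); n=np.array([np.cos(a),np.sin(a)]); ax=np.array([-n[1],n[0]]); C=np.array([.5463,-.1928])
f=lambda x,y,z: np.round(proj(c,[*(C+n*x+ax*y),z],1),1)
print("beam ends",f(0,.082,.065),f(0,-.082,.065),"grip top",[f(x,y,.117) for x in(-.011,.011) for y in(.027,-.027)])
E
```

```text
t 18.07 tcp [ 0.5167 -0.088   0.2044] yawy 15.61 turn -0.02 shift mm [-108.8    0.2  130.4] residual rot deg [ 0.03  0.04 -0.02] w 0.0881 F [-0.4  0.   0.2]
top px [245. 195.] tray xy mm [15.  12.7] ang -0.18334961 len 146 wid 6 ends [-53.  13.] [93. 12.]
top px [253. 197.] tray xy mm [ 10.6 -14. ] ang -0.36773682 len 146 wid 7 ends [-57. -14.] [ 89. -14.]
top px [268. 194.] tray xy mm [ 18.9 -65. ] ang 0.50205994 len 146 wid 4 ends [-60. -66.] [ 86. -64.]
top px [261. 200.] tray xy mm [ -0.7 -39.7] ang -0.045425415 len 145 wid 7 ends [-70. -40.] [ 76. -40.]
scene px [371. 242.] tray xy mm [-16.  -64.6] ang 0.40753937 len 89 wid 3 ends [-58. -65.] [ 31. -64.]
scene px [375. 252.] tray xy mm [  5.6 -38.9] ang 0.41591644 len 144 wid 4 ends [-67. -39.] [ 77. -38.]
scene px [385. 252.] tray xy mm [-11.  -13.3] ang 0.17178345 len 90 wid 3 ends [-57. -13.] [ 33. -13.]
scene px [389. 262.] tray xy mm [ 9.5 13.6] ang 0.18767548 len 120 wid 4 ends [-50.  13.] [70. 14.]
beam ends [323.4 203.2] [323.6 320.9] grip top [array([312.5, 272.1]), array([313.5, 313.7]), array([334.5, 272. ]), array([333.7, 313.6])]
```

View pics/w6.png

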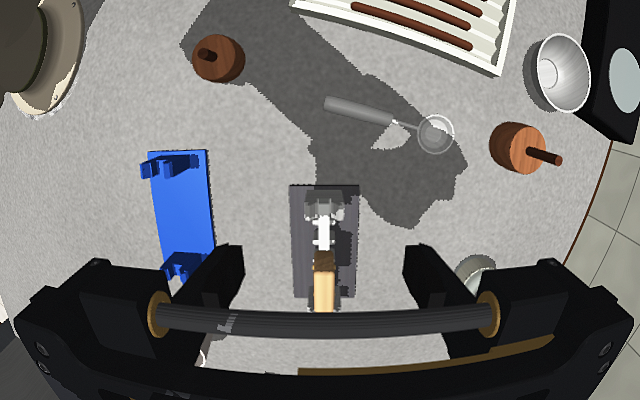

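The rake is back on the steel cradle: the beam end is near (323,204) and the grip spans columns 313-335, as predicted. All four sticks lie in grooves at y = +13, -14, -40 and -65 mm, so I hand in.

```bash
python3 -c "
from bench import *
print(close_job())"
```

```text
the job is handed in; nothing more can be done
None
```

I combed all four sticks into separate grooves, put the rake back upright on its steel cradle and released it, and handed the job in at about 18 s; no verdict came back.

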